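# Point out and reset the tripped breaker in a control panel

## Task

The yellow-tagged breaker in the control panel has tripped and its red plunger stands up. Point at that plunger with the fingertips, just above it and without touching it, for about two seconds, then push it fully home with the fingertips, and finally point in the same way, for about two seconds, at the green lamp of the aluminium power supply so that a colleague can check it. Pick nothing up and leave the other devices and the loose things alone.

Things in the scene. Friction and masses are not known exactly. Their poses are not given: they have to be found in the camera images.
- panel: Control panel lying flat on the bench, fixed: white plate 310 (x) x 430 (y) x 20 mm with a grey slotted wiring duct, about 30 mm wide, along all four edges, rising to 65 mm above the bench. Origin: centre of the underside, on the bench. Two steel rails run along its y: the three breakers stand on the one nearer the robot (its -x side), the power supply and the signal module on the other. All devices are fixed and upright, turned as the panel.
- breaker_yellow: Tripped breaker: black block 90 (x) x 45 (y) x 45 mm with a light grey upper part 64 x 43 mm to 60 mm high; a 22 x 34 mm YELLOW tag on its top face, nearer the robot. Origin: centre of the underside, 28 mm above the bench. Its red plunger, an upright cylinder 18 mm in diameter, comes out of the top face 14 mm to the +x side of the origin (y 0). The three breakers stand in a row in any order, about 70 mm apart centre to centre.
- plunger_yellow_top (a point): Centre of the upper end of the yellow-tagged breaker's red plunger (moves with it). Tripped (fully out) it stands 15 mm proud of the breaker's top face (75 mm above the breaker's origin, 103 mm above the bench); fully home it stands 3 mm proud (63 mm above the origin, 91 mm above the bench). z points up. Pointing at it: the point midway between the tips of the shut fingers straight above it (within about 20 mm sideways), the tips some 5 to 50 mm above it, touching nothing.
- plunger_yellow (a joint): Travel of that plunger in m: 0 fully out, 0.012 fully home against a rigid stop. It moves straight down against about 3 N of friction, without a spring, and stays where it is left. It starts between 0 and 0.002.
- breaker_blue: the same as breaker_yellow but with a BLUE tag; already in working order, its red plunger pressed in (top 63 mm above the origin). Leave alone.
- breaker_white: the same as breaker_yellow but with a WHITE tag; already in working order, its red plunger pressed in (top 63 mm above the origin). Leave alone.
- plunger_blue (a joint): Travel of the blue-tagged breaker's plunger, as for plunger_yellow; starts home at 0.012 and stays there.
- plunger_white (a joint): Travel of the white-tagged breaker's plunger, as for plunger_yellow; starts home at 0.012 and stays there.
- power_supply: Power supply: bare aluminium block 90 (x) x 55 (y) x 100 mm, the tallest device, its top 128 mm above the bench. Origin: centre of the underside, 28 mm above the bench. Green terminal strip on the far (+x) part of its top. Not to be touched.
- green_lamp_top (a point): Top of the green domed lamp, 16 mm in diameter and 7 mm tall, on the power supply's top face: 18 mm to the -x side of its origin (y 0), 107 mm above it, 135 mm above the bench. z points up. Pointed at in the same way as the plunger.
- signal_module: White module 85 (x) x 100 (y) mm, grey top 56 mm high with an AMBER lamp 6 mm tall, standing on the same rail as the power supply, on either side of it. Origin: centre of the underside, 28 mm above the bench. Leave alone.
- fuse_carrier_center (a point): Centre of a loose black and grey fuse carrier, 50 x 24 x 50 mm tall, standing on the near rail at the +y end of the row of breakers. Leave alone.
- jar_center (a point): Centre of a loose small jar with a blue cap, 36 mm in diameter and 50 mm tall, standing on the near rail at the -y end of the row of breakers. Leave alone.
- screwdriver_grip (a point): Handle of a loose green screwdriver lying on the bench beside the panel, on its -y side. Leave alone.
- bottle_center (a point): Centre of a loose clear bottle with a blue cap, 62 mm in diameter and 190 mm tall, standing on the bench beside the panel, on its +y side. Leave alone.

How it is judged:
By the outcome, as a careful person would: the job done as asked, in the order asked, and still so for the second after the job is handed in, with the robot touching nothing.
It also fails if it takes over 45 s, if anything falls off the work surface, if the arm or the gripper's body presses on something with over 40 N, if the wrist force passes 120 N, or if a joint passes its speed limit or range.

## Robot

A 6-joint arm with a two-finger parallel gripper is mounted at the origin on the work surface. World frame = base frame: x ahead of the robot, y to its left, z up, the work surface at z = 0. Lengths are in m, angles in rad, forces in N, time in s.
With the tool pointing down it reaches from about 0.4 to 0.825 m from the base axis. Payload 7 kg.
Tool frame: the origin (TCP) lies midway between the tips of the shut fingers; the grasp point (between the pads) lies 19 mm behind it; z points along the fingers, y is the line along which they close (so a half turn about z gives the same grasp; the last joint's range is limited). The gripper opens to 88 mm and grips with 3 to 60 N. Pads are 19 mm wide; open, the fingers measure 130 mm over their backs; the gripper's body (78 mm by 193 mm) begins 47 mm behind the grasp point.
Start: joints at [1.513, 0.359, 0.012, 0, -1.224, -0.288], TCP at [0.229, 0.635, 0.227] pointing down, gripper open.
Joint ranges: [-3.07, 3.07], [-1.43, 2.12], [-1.02, 1.25], [-3.03, 1.67], [-3.05, -0], [-3.03, 3.03]. Speed limits (rad/s): [2.39, 2.39, 3.01, 3.14, 3.14, 3.14].

## Interface

Orientations are given as [roll, pitch, yaw] about the fixed x, y, z axes, in that order (R = Rz(yaw) Ry(pitch) Rx(roll)).
In Python, from station import arm gives the robot as it stands.
- The arm moves only by the tool servo_tool, never from a script. Its argument "deltas" is a list of rows, each a list of 7 numbers: the closure, from -1 (fully open) to 1 (shut), then the shift along the tool's x, y, z in mm, then the turn, a rotation vector about the tool's x, y, z in degrees. In form: [[gripper, x, y, z, ax, ay, az], ...]. A call has 1 to 20 rows; each row shifts and turns the commanded pose from where the row before left it, along the tool's axes as they then stand; what a row does not reach is not made up. A row lasts 1/12 s, in which the tool goes at most 41.7 mm and 7.16 degrees, less where a joint would pass 70% of its speed; a pose out of reach is approached as far as the arm can. A call is refused whole if a number of a shift passes 41.7 or a number of a turn 7.16, either way. A call with a gripper value outside its range is refused whole. The fingers move at their own pace and stop on an object; "squeeze" is the grip in N (left out, the last holds). Time passes only in rows, so rows that do not move let the fingers close. It gives the time, the measured TCP pose, the force, the opening and the grip force at its end, in the units of the state.
- arm.get_state(): the state, without advancing time (a new reading comes with each control period).
- arm.grab_frame(name): name is "side" or "top" or "wrist"; returns a dict with "color" (420x560x3 uint8, red, green, blue), "K" (3x3 intrinsics, pixels), "position" and "orientation" of the camera in the world. Camera axes: x right, y down, z forward; pixel columns grow to the right and rows downward; lengths in m; the calibration is good to about 2 mm. The wrist camera is an equidistant fisheye: a pixel r from the principal point sees the ray r / f radians off the axis. A picture is of the moment at which its call begins. There is no depth.
- arm.job_done(): hands the job in; it is judged then, once.
Trained networks look in a picture, given as the dict that the camera call returned (one of the last four; its "shot" number tells which), for a name from the list of things; names that differ only in an ending like _2 or _b are one class to them, and where a whole thing is asked for, a point or a joint stands for the part that bears it (a point fixed in the world has none). Each returns a list of dicts, best first, with "conf" (0 to 1); they miss things now and then, are a little off and sometimes report something else, mostly with a low value. They report only what shows in the picture. A call takes as long as a camera call.
- arm.recognise(query, picture): "at" ([x, y, z] in m, in the coordinates of the camera as it stood for that picture, good to about 4 mm: the middle of the surface that is visible of it).
The state is a dict: "t": time; "q": joint angles; "qd": joint speeds; "joint_efforts": joint torques, N m; "eef_pos": TCP position; "ee_rot": TCP orientation; "force": force on the tool from outside, world axes, zero at the start; "moment": the same for the moment, N m; "width": finger opening in m; "gripper_force": force on a finger pad.
Only numpy, scipy, OpenCV 4.12 (cv2) and the standard library are available. Lean on these libraries where they do the work, as an engineer would, in place of code of your own. Each camera call takes 0.05 s, during which the arm holds its last target. There are 200 camera calls.

## Working session

There is one attempt and no reset: what is moved stays moved. The work goes in short steps, Python scripts to look and compute and a tool call to move; the robot and the scene stay as the last step left them, time stands still between calls to the robot, and variables do not carry over. Pictures are saved under pics/ and viewed, at most 10 in all, crops included, and the job is handed in when it is done.

Besides the shell and the picture viewer there is one more tool, called after ">>>" in YAML: its name, and indented under it one key for each argument. servo_tool: Moves the arm, as the interface text tells. Its arguments: {"type":"object","properties":{"deltas":{"type":"array","items":{"type":"array","items":{"type":"number"}}},"squeeze":{"type":"number"}},"required":["deltas"]}

```bash
mkdir -p pics; cat > h.py <<'E'
import numpy as np, cv2
from station import arm
from scipy.spatial.transform import Rotation as R
def pose(f):
    o=np.array(f["orientation"],float)
    M=o if o.shape==(3,3) else (R.from_euler('xyz',o).as_matrix() if o.size==3 else R.from_quat(o).as_matrix())
    return M,np.array(f["position"])
def toworld(f,p):
    M,t=pose(f); return M@np.array(p)+t
def ray(f,u,v,z):
    M,t=pose(f); d=M@np.linalg.inv(f["K"])@[u,v,1]; return t+d*(z-t[2])/d[2]
def proj(f,p):
    M,t=pose(f); c=M.T@(np.array(p)-t); c=f["K"]@c; return c[:2]/c[2]
def save(f,n): cv2.imwrite(f"pics/{n}.png",f["color"][:,:,::-1])
E
python3 - <<'E'
from h import *
np.set_printoptions(precision=3,suppress=True)
for n in ("top","side"):
    f=arm.grab_frame(n); save(f,n+"0"); print(n,f["position"],f["orientation"])
    for q in ["panel","breaker_yellow","plunger_yellow_top","power_supply","green_lamp_top","signal_module","breaker_blue","breaker_white"]:
        for r in arm.recognise(q,f)[:2]: 
            w=toworld(f,r["at"]); print(q,round(r["conf"],2),w,proj(f,w))
print({k:np.round(v,3) for k,v in arm.get_state().items()})
E
```

```text
top [0.401 0.05  0.926] [-2.952 -0.023 -1.574]
panel 0.58 [0.557 0.054 0.03 ] [263.693 208.424]
breaker_yellow 0.92 [ 0.501 -0.011  0.084] [295.243 230.866]
plunger_yellow_top 0.66 [ 0.577 -0.226  0.024] [388.428 200.306]
plunger_yellow_top 0.56 [ 0.52  -0.008  0.103] [294.035 220.451]
power_supply 0.72 [ 0.622 -0.009  0.127] [295.055 168.728]
green_lamp_top 0.84 [ 0.624 -0.009  0.131] [295.105 167.015]
signal_module 0.65 [0.617 0.144 0.075] [221.7   177.083]
breaker_blue 0.71 [0.5   0.119 0.087] [231.932 231.123]
breaker_white 0.77 [0.511 0.066 0.092] [257.777 225.517]
side [0.376 0.593 0.81 ] [-2.463  0.005 -2.85 ]
breaker_yellow 0.78 [0.503 0.004 0.077] [297.512 200.865]
breaker_yellow 0.6 [0.565 0.355 0.122] [213.301 324.675]
power_supply 0.65 [0.633 0.015 0.111] [242.66  182.742]
power_supply 0.31 [0.617 0.161 0.078] [228.017 242.942]
green_lamp_top 0.57 [0.633 0.012 0.11 ] [243.219 181.806]
signal_module 0.57 [0.617 0.159 0.075] [228.257 242.822]
breaker_blue 0.89 [0.504 0.144 0.075] [280.272 249.735]
breaker_white 0.87 [0.512 0.072 0.09 ] [286.243 218.828]
breaker_white 0.25 [0.503 0.14  0.072] [281.274 249.405]
{'t': np.float64(0.9), 'q': array([ 1.513,  0.359,  0.012, -0.   , -1.224, -0.288]), 'qd': array([-0.   ,  0.   , -0.001,  0.001,  0.001,  0.001]), 'joint_efforts': array([ -0.002, -58.236,  29.33 ,   7.003,   0.012,  -0.   ]), 'eef_pos': array([0.229, 0.635, 0.227]), 'ee_rot': array([-3.142,  0.   , -0.346]), 'force': array([ 0.242, -0.512,  0.971]), 'moment': array([-0.028, -0.032, -0.022]), 'gripper_force': np.float64(0.0), 'width': np.float64(0.088)}
```

View pics/top0.png

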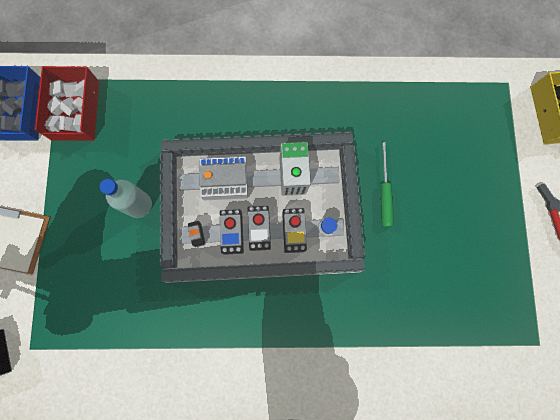

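View pics/side0.png

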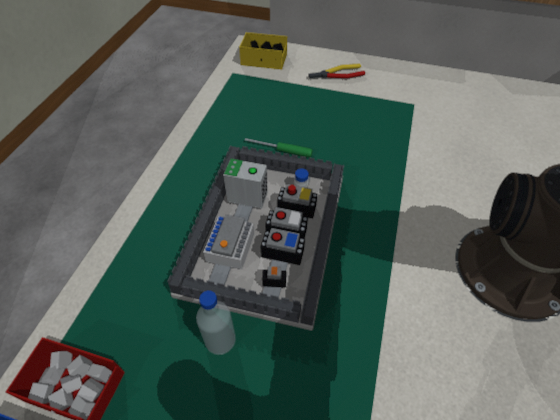

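The top view shows the yellow breaker's plunger at about (295,221) and the green lamp at (296,172). In the side view they are at about (292,189) and (253,171). I'll refine both by colour and triangulate.

```bash
cat >> h.py <<'E'
def cen(f,u,v,col,rad=9):
    c=cv2.cvtColor(f["color"],cv2.COLOR_RGB2HSV).astype(int); H,S,V=c[...,0],c[...,1],c[...,2]
    m=((H<8)|(H>172)) if col=='r' else (H>40)&(H<80)
    m=m&(S>120)&(V>60); yy,xx=np.mgrid[:420,:560]; m&=((xx-u)**2+(yy-v)**2<rad**2)
    return xx[m].mean(),yy[m].mean(),m.sum(),xx[m].min(),xx[m].max(),yy[m].min(),yy[m].max()
def tri(fs,uvs):
    A=np.zeros((3,3));b=np.zeros(3)
    for f,(u,v) in zip(fs,uvs):
        M,t=pose(f);d=M@np.linalg.inv(f["K"])@[u,v,1];d/=np.linalg.norm(d);P=np.eye(3)-np.outer(d,d);A+=P;b+=P@t
    return np.linalg.solve(A,b)
E
python3 - <<'E'
from h import *
np.set_printoptions(precision=3,suppress=True)
T=arm.grab_frame("top");S=arm.grab_frame("side")
for n,a,b,c,z in (("plunger",(295,221),(292,189),'r',.101),("lamp",(296,172),(253,171),'g',.133),("blue",(230,223),(274,237),'r',.091),("white",(258,219),(280,215),'r',.091)):
    x=cen(T,*a,c);y=cen(S,*b,c);print(n,np.round(x,1),np.round(y,1),"top",ray(T,*x[:2],z),"side",ray(S,*y[:2],z),"tri",tri((T,S),(x[:2],y[:2])))
big=[cv2.resize(f["color"][v:v+90,u:u+110],(400,327),interpolation=cv2.INTER_CUBIC) for f,u,v in((T,225,145),(S,225,145))]
cv2.imwrite("pics/crop.png",np.hstack(big)[:,:,::-1])
E
```

```text
plunger [294.8 220.7  67.  291.  299.  216.  225. ] [291.5 188.9  56.  288.  295.  185.  193. ] top [ 0.52  -0.009  0.101] side [ 0.521 -0.007  0.101] tri [ 0.521 -0.009  0.098]
lamp [295.6 171.2  54.  292.  299.  167.  175. ] [252.1 170.1  33.  249.  256.  168.  173. ] top [ 0.615 -0.01   0.133] side [ 0.617 -0.009  0.133] tri [ 0.616 -0.01   0.132]
blue [229.6 222.7  58.  226.  233.  219.  227. ] [276.2 236.1  50.  272.  280.  233.  239. ] top [0.517 0.124 0.091] side [0.519 0.123 0.091] tri [0.518 0.124 0.092]
white [258.  218.8  62.  254.  262.  215.  223. ] [280.5 214.7  46.  277.  284.  212.  218. ] top [0.525 0.066 0.091] side [0.527 0.065 0.091] tri [0.526 0.066 0.092]
```

View pics/crop.png

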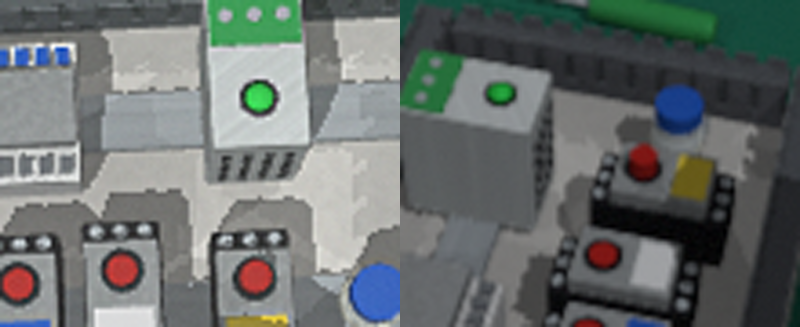

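Both views agree to within 2 mm: the plunger is at (0.5205, -0.008) and the lamp at (0.616, -0.0095). I'll close the fingers on the way and travel at constant height, which clears the bottle.

>>> servo_tool:
  deltas:
    - [1, 8, 8, 0, 0, 0, 0]
    - [1, 16, 16, 0, 0, 0, 0]
    - [1, 24, 25, 0, 0, 0, 0]
    - [1, 28, 29, 0, 0, 0, 0]
    - [1, 28, 29, 0, 0, 0, 0]
    - [1, 28, 29, 0, 0, 0, 0]
    - [1, 28, 29, 0, 0, 0, 0]
    - [1, 28, 29, 0, 0, 0, 0]
    - [1, 28, 29, 0, 0, 0, 0]
    - [1, 28, 29, 0, 0, 0, 0]
    - [1, 28, 29, 0, 0, 0, 0]
    - [1, 28, 29, 0, 0, 0, 0]
    - [1, 28, 29, 0, 0, 0, 0]
    - [1, 28, 29, 0, 0, 0, 0]
    - [1, 28, 29, 0, 0, 0, 0]
    - [1, 28, 29, 0, 0, 0, 0]
    - [1, 28, 29, 0, 0, 0, 0]
    - [1, 24, 25, 0, 0, 0, 0]
    - [1, 16, 16, 0, 0, 0, 0]
    - [1, 10, 10, 0, 0, 0, 0]
  squeeze: 10

```text
t: 2.67
eef_pos: [0.5185, -0.01, 0.2266]
ee_rot: [3.141, -0.0, -0.348]
force: [-0.2, 0.5, 0.1]
width: 0.0006
gripper_force: 0.0
```

>>> servo_tool:
  deltas:
    - [1, 1, -2, 8, 0, 0, 0]
    - [1, 0, -0.5, 15, 0, 0, 0]
    - [1, 0, 0, 20, 0, 0, 0]
    - [1, 0, 0, 20, 0, 0, 0]
    - [1, 0, 0, 17, 0, 0, 0]
    - [1, 0, 0, 12, 0, 0, 0]
    - [1, 0, 0, 6, 0, 0, 0]
    - [1, 0, 0, 0, 0, 0, 0]
    - [1, 0, 0, 0, 0, 0, 0]

```text
t: 3.42
eef_pos: [0.52, -0.005, 0.1288]
ee_rot: [3.141, -0.0, -0.345]
force: [0.8, -0.0, -0.1]
width: 0.0005
gripper_force: 0.0
```

```bash
python3 - <<'E'
from h import *
S=arm.grab_frame("side");T=arm.grab_frame("top");print(arm.get_state()["eef_pos"])
print(proj(S,(.5205,-.008,.103)),proj(S,arm.get_state()["eef_pos"]))
big=[cv2.resize(f["color"][v:v+135,u:u+165],(400,327),interpolation=cv2.INTER_CUBIC) for f,u,v in((T,210,135),(S,210,115))]
cv2.imwrite("pics/p1.png",np.hstack(big)[:,:,::-1])
E
```

```text
[ 0.5206272  -0.00484306  0.12951003]
[292.00002237 188.07816639] [291.88600323 181.3529209 ]
```

View pics/p1.png

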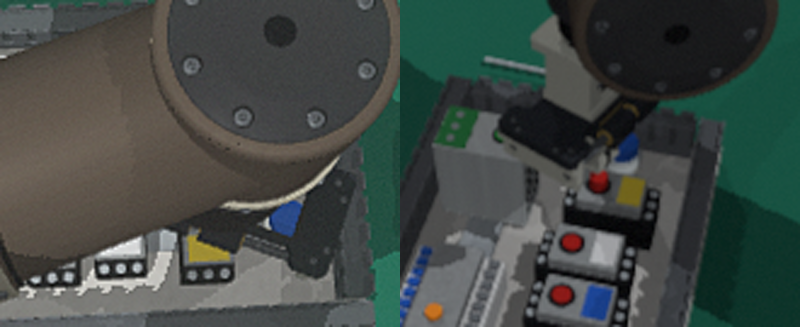

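The side crop shows the shut fingertips directly above the red plunger (crop px ~598,182), with a gap between them. I'll centre by 3 mm and hold for over 2 s.

>>> servo_tool:
  deltas:
    - [1, 1, 2.5, 0, 0, 0, 0]
    - [1, 0, 0, 5, 0, 0, 0]
    - [1, 0, 0, 0, 0, 0, 0]
    - [1, 0, 0, 0, 0, 0, 0]
    - [1, 0, 0, 0, 0, 0, 0]
    - [1, 0, 0, 0, 0, 0, 0]
    - [1, 0, 0, 0, 0, 0, 0]
    - [1, 0, 0, 0, 0, 0, 0]
    - [1, 0, 0, 0, 0, 0, 0]
    - [1, 0, 0, 0, 0, 0, 0]
    - [1, 0, 0, 0, 0, 0, 0]
    - [1, 0, 0, 0, 0, 0, 0]
    - [1, 0, 0, 0, 0, 0, 0]
    - [1, 0, 0, 0, 0, 0, 0]
    - [1, 0, 0, 0, 0, 0, 0]
    - [1, 0, 0, 0, 0, 0, 0]
    - [1, 0, 0, 0, 0, 0, 0]
    - [1, 0, 0, 0, 0, 0, 0]
    - [1, 0, 0, 0, 0, 0, 0]
    - [1, 0, 0, 0, 0, 0, 0]

```text
t: 5.18
eef_pos: [0.5202, -0.0078, 0.1236]
ee_rot: [-3.142, -0.0, -0.346]
force: [0.1, 0.0, 1.3]
width: 0.0005
gripper_force: 0.0
```

>>> servo_tool:
  deltas:
    - [1, 0, 0, 0, 0, 0, 0]
    - [1, 0, 0, 0, 0, 0, 0]
    - [1, 0, 0, 0, 0, 0, 0]
    - [1, 0, 0, 0, 0, 0, 0]
    - [1, 0, 0, 0, 0, 0, 0]
    - [1, 0, 0, 0, 0, 0, 0]
    - [1, 0, 0, 0, 0, 0, 0]
    - [1, 0, 0, 0, 0, 0, 0]
    - [1, 0, 0, 0, 0, 0, 0]
    - [1, 0, 0, 0, 0, 0, 0]

```text
t: 6.02
eef_pos: [0.5202, -0.0078, 0.1236]
ee_rot: [-3.142, -0.0, -0.346]
force: [-0.6, -0.1, 0.1]
width: 0.0006
gripper_force: 0.0
```

>>> servo_tool:
  deltas:
    - [1, 0, 0, 5, 0, 0, 0]
    - [1, 0, 0, 6, 0, 0, 0]
    - [1, 0, 0, 5, 0, 0, 0]
    - [1, 0, 0, 4, 0, 0, 0]
    - [1, 0, 0, 3, 0, 0, 0]
    - [1, 0, 0, 3, 0, 0, 0]
    - [1, 0, 0, 2, 0, 0, 0]
    - [1, 0, 0, 2, 0, 0, 0]
    - [1, 0, 0, 1, 0, 0, 0]
    - [1, 0, 0, 0, 0, 0, 0]
    - [1, 0, 0, 0, 0, 0, 0]

```text
t: 6.93
eef_pos: [0.5206, -0.0077, 0.0926]
ee_rot: [-3.141, -0.001, -0.346]
force: [0.6, 0.7, 0.3]
width: 0.0003
gripper_force: 0.0
```

>>> servo_tool:
  deltas:
    - [1, 0, 0, 1, 0, 0, 0]
    - [1, 0, 0, 0.5, 0, 0, 0]
    - [1, 0, 0, 0.5, 0, 0, 0]
    - [1, 0, 0, 0, 0, 0, 0]

```text
t: 7.27
eef_pos: [0.5207, -0.0076, 0.0912]
ee_rot: [-3.141, -0.001, -0.345]
force: [-0.5, -0.6, 5.8]
width: 0.0005
gripper_force: 3.1
```

>>> servo_tool:
  deltas:
    - [1, 0, 0, 0.5, 0, 0, 0]
    - [1, 0, 0, 0.5, 0, 0, 0]
    - [1, 0, 0, 0, 0, 0, 0]
    - [1, 0, 0, 0, 0, 0, 0]

```text
t: 7.6
eef_pos: [0.5208, -0.0077, 0.0911]
ee_rot: [-3.141, -0.002, -0.345]
force: [-4.6, 0.9, 15.3]
width: 0.0007
gripper_force: 7.5
```

The plunger stopped rigidly at z=0.091 m under 15 N, so it is home. Next I'll lift and move across above the lamp.

>>> servo_tool:
  deltas:
    - [1, 0, 0, -4, 0, 0, 0]
    - [1, 0, 0, -10, 0, 0, 0]
    - [1, 0, 0, -18, 0, 0, 0]
    - [1, 0, 0, -20, 0, 0, 0]
    - [1, 0, 0, -20, 0, 0, 0]
    - [1, 0, 0, -13, 0, 0, 0]
    - [1, 0, 0, -5, 0, 0, 0]
    - [1, 6, -2, 0, 0, 0, 0]
    - [1, 14, -5, 0, 0, 0, 0]
    - [1, 18, -6, 0, 0, 0, 0]
    - [1, 18, -6, 0, 0, 0, 0]
    - [1, 18, -6, 0, 0, 0, 0]
    - [1, 11, -4, 0, 0, 0, 0]
    - [1, 5, -1.5, 0, 0, 0, 0]
    - [1, 0, 0, 0, 0, 0, 0]
    - [1, 0, 0, 0, 0, 0, 0]

```text
t: 8.93
eef_pos: [0.6145, -0.0098, 0.1784]
ee_rot: [3.141, 0.002, -0.346]
force: [-0.5, -0.6, -0.4]
width: 0.0003
gripper_force: 0.0
```

```bash
python3 - <<'E'
from h import *
S=arm.grab_frame("side")
print(arm.get_state()["eef_pos"],proj(S,(.5205,-.008,.103)),proj(S,(.5205,-.008,.091)),cen(S,292,190,'r'))
cv2.imwrite("pics/p2.png",cv2.resize(S["color"][100:250,200:360],(640,600),interpolation=cv2.INTER_CUBIC)[:,:,::-1])
E
```

```text
[ 0.61436469 -0.00972569  0.17884761] [292.00002237 188.07816639] [291.86477903 191.45679168] (np.float64(291.29411764705884), np.float64(190.5), np.int64(34), np.int64(288), np.int64(294), np.int64(188), np.int64(193))
```

View pics/p2.png

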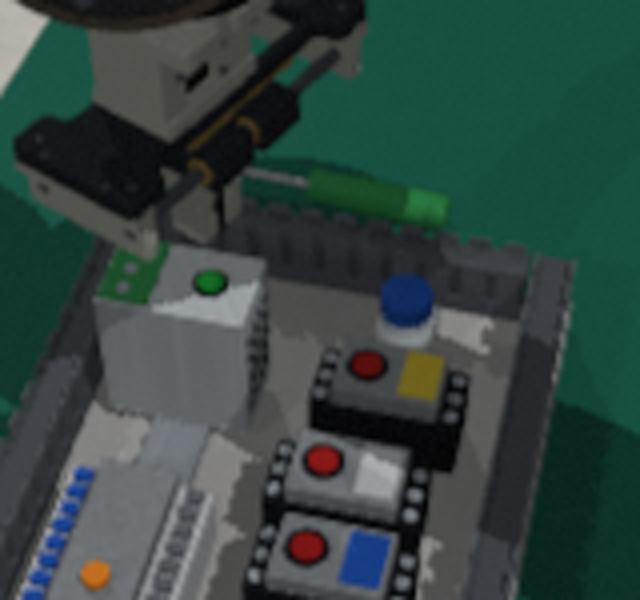

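The plunger now sits flush like its neighbours, at crop px (368,365). The fingertips are above the lamp (lamp at 210,282). I'll lower to 25 mm above it and hold for over 2 s.

>>> servo_tool:
  deltas:
    - [1, 1, 0, 5, 0, 0, 0]
    - [1, 0, 0, 8, 0, 0, 0]
    - [1, 0, 0, 5, 0, 0, 0]
    - [1, 0, 0, 0, 0, 0, 0]
    - [1, 0, 0, 0, 0, 0, 0]
    - [1, 0, 0, 0, 0, 0, 0]
    - [1, 0, 0, 0, 0, 0, 0]
    - [1, 0, 0, 0, 0, 0, 0]
    - [1, 0, 0, 0, 0, 0, 0]
    - [1, 0, 0, 0, 0, 0, 0]
    - [1, 0, 0, 0, 0, 0, 0]
    - [1, 0, 0, 0, 0, 0, 0]
    - [1, 0, 0, 0, 0, 0, 0]
    - [1, 0, 0, 0, 0, 0, 0]
    - [1, 0, 0, 0, 0, 0, 0]
    - [1, 0, 0, 0, 0, 0, 0]
    - [1, 0, 0, 0, 0, 0, 0]
    - [1, 0, 0, 0, 0, 0, 0]
    - [1, 0, 0, 0, 0, 0, 0]
    - [1, 0, 0, 0, 0, 0, 0]

```text
t: 10.65
eef_pos: [0.6161, -0.0099, 0.1616]
ee_rot: [3.142, -0.0, -0.346]
force: [0.6, -0.2, 0.1]
width: 0.0006
gripper_force: 0.0
```

>>> servo_tool:
  deltas:
    - [1, 0, 0, 0, 0, 0, 0]
    - [1, 0, 0, 0, 0, 0, 0]
    - [1, 0, 0, 0, 0, 0, 0]
    - [1, 0, 0, 0, 0, 0, 0]
    - [1, 0, 0, 0, 0, 0, 0]
    - [1, 0, 0, 0, 0, 0, 0]
    - [1, 0, 0, 0, 0, 0, 0]
    - [1, 0, 0, 0, 0, 0, 0]
    - [1, 0, 0, 0, 0, 0, 0]
    - [1, 0, 0, 0, 0, 0, 0]
    - [1, 0, 0, 0, 0, 0, 0]

```text
t: 11.57
eef_pos: [0.6161, -0.0099, 0.1616]
ee_rot: [3.142, 0.0, -0.346]
force: [-0.2, -0.2, -0.6]
width: 0.0004
gripper_force: 0.0
```

```bash
python3 -c "
from station import arm
s=arm.get_state();print(s['t'],s['eef_pos'],s['force']);print(arm.job_done())"
```

```text
11.5667 [ 0.61611146 -0.00993428  0.16156405] [-0.20531859 -0.15542082 -0.57816957]
the job is handed in; nothing more can be done
None
```

I pointed at the yellow-tagged breaker's plunger for over 2 s, pushed it home against its stop (peak reading about 15 N), then pointed at the green lamp for over 2 s, and handed the job in at 11.6 s with the robot touching nothing.

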